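# Load a full roll of tube labels on the label stand

### The job

Put the full roll of tube labels (the thick white one, not the nearly used-up thin one and not the tape) on the upright spindle of the label stand. Hold it upright and lower it gently over the spindle until it sits flat on the round foot, do not let it drop, then let go; leave the other roll and the tape where they are.

Things in the scene. Friction and masses are not known exactly. Their poses are not given: they have to be found in the camera images.
- roll_full: full roll of white paper labels on a brown cardboard core, standing on end on the worktop left or right of the stand: outside diameter 64 mm, height 50 mm, open bore 34 mm in diameter, about 0.12 kg, rigid. Origin: centre of its underside, on the bore's axis; z up along the bore. Grip it across its outside from above.
- roll_used: nearly used-up roll, like the full one but thin: outside diameter 41 mm, height 50 mm, bore 34 mm. Origin: centre of its underside. It stands on the other side of the stand and is to be left alone.
- seat (a point): on the spindle's axis at the top of the label stand's black foot (56 mm across), where the roll's underside must sit: 14 mm above the worktop, 4 mm above the grey base plate (130 x 96 mm). The vertical steel spindle, 14 mm thick, rises 62 mm above this point. z up; -x points to a tear-off bar (along y) 75 mm from the axis, reaching 16 mm above this point. The stand is fixed.
- tape: roll of tan adhesive tape lying flat, 96 mm across, 25 mm high, loose; origin: centre of its underside. To be left alone.
There are look-alikes about, which are no part of the job. Leave any orange look-alike of the roll_full alone.

How it is judged:
By the outcome, as a careful person would: the job done as asked, in the order asked, and still so for the second after the job is handed in, with the robot touching nothing.
It also fails if it takes over 40 s, if anything falls off the work surface, if the arm or the gripper's body presses on something with over 40 N, if the wrist force passes 120 N, or if a joint passes its speed limit or range.

### The arm

A 7-joint arm with a two-finger parallel gripper is mounted at the origin on a cart in front of the work surface, level with it; the furniture and walls round the work are solid. World frame = base frame: x ahead of the robot, y to its left, z up, the work surface at z = 0. Lengths are in mm, angles in rad, forces in N, time in s.
With the tool pointing down it reaches from about 425 to 825 mm from the base axis. Payload 3.6 kg.
Tool frame: the origin (TCP) lies between the finger pads; the fingertips stand 17 mm ahead of it and the grasp point (between the pads) lies 2 mm behind it (env.tips_ahead is the distance from the TCP to the fingertips, in mm); z points along the fingers, y is the line along which they close (so a half turn about z gives the same grasp; the last joint's range is limited). The gripper opens to 85 mm and grips with 20 to 120 N. Pads are 22 mm wide; open, the fingers measure 114 mm over their backs; the gripper's body (76 mm by 85 mm) begins 54 mm behind the grasp point. The pads swing forward as they close: fully open they stand 13 mm farther back than shut.
Start: joints at [1.242, 0.615, -0.013, 1.423, 0.008, 1.103, -0.04], TCP at [193.838, -620.394, 214.297] pointing down, gripper open.
Joint ranges: [-3.12, 3.12], [-0.3, 2.06], [-1.34, 1.32], [0.26, 2.42], [-1.36, 4.5], [0.01, 1.98], [-2.84, 2.84]. Speed limits (rad/s): [2.79, 2.79, 3.14, 3.14, 3.14, 3.14, 3.14].

### API

Orientations are given as a unit quaternion [w, x, y, z].
In Python, from cell import env, eyes gives the robot as it stands.
- The arm moves only by the shell command python3 -m creep 'ROWS' [FORCE]. ROWS is JSON, a list of rows, each a list of 3 entries, a list of its own where there are three numbers: the finger opening in mm, from 0 to 85.4, then the shift along the tool's x, y, z in mm, then the turn about the tool's z in degrees. A call has 1 to 12 rows; each row shifts and turns the commanded pose from where the row before left it, along the tool's axes as they then stand; what a row does not reach is not made up. A row lasts 1/8 s, in which the tool goes at most 62.5 mm and 10.7 degrees, less where a joint would pass 70% of its speed; a pose out of reach is approached as far as the arm can. A call with a gripper value outside its range is refused whole. The fingers move at their own pace and stop on an object; FORCE is the grip in N (left out, the last holds). Time passes only in rows, so rows that do not move let the fingers close. It gives the time, the measured TCP pose, the force, the opening and the grip force at its end, in the units of the state.
- env.get_obs(): the state, without advancing time (a new reading comes with each control period).
- eyes.grab_frame(name): name is "scene" or "top" or "wrist"; returns a dict with "img" (384x512x3 uint8, red, green, blue), "intrinsics" (3x3 intrinsics, pixels), "eye" and "attitude" of the camera in the world. Camera axes: x right, y up, looking along -z (the intrinsics and any distortion apply to the point x, -y, -z); pixel columns grow to the right and rows downward; lengths in mm; the calibration is good to about 2 mm. A picture is of the moment at which its call begins. There is no depth.
- env.close_job(): hands the job in; it is judged then, once.
The state is a dict: "t": time; "qpos": joint angles; "dq": joint speeds; "joint_efforts": joint torques, N m; "position": TCP position; "eef_rot": TCP orientation; "force": force on the tool from outside, world axes, zero at the start; "wrist_torque": the same for the moment, N m; "opening": finger opening in mm; "gripper_force": force on a finger pad.
Only numpy, scipy, OpenCV 4.12 (cv2) and the standard library are available. Lean on these libraries where they do the work, as an engineer would, in place of code of your own. Each camera call takes 0.05 s, during which the arm holds its last target. There are 200 camera calls.

## Working session

There is one attempt and no reset: what is moved stays moved. The work goes in short steps, Python scripts to look and compute and a shell command to move; the robot and the scene stay as the last step left them, time stands still between calls to the robot, and variables do not carry over. Pictures are saved under pics/ and viewed, at most 10 in all, crops included, and the job is handed in when it is done.

```bash
mkdir -p pics
cat > h.py <<'E'
import numpy as np, cv2
from cell import env, eyes
from scipy.spatial.transform import Rotation as R
def save(n,f):
    d=eyes.grab_frame(n); cv2.imwrite(f'pics/{f}.png',d['img'][:,:,::-1]); 
    np.savez(f'pics/{f}.npz',K=d['intrinsics'],e=d['eye'],a=np.array(d['attitude'])); return d
def load(f): return np.load(f'pics/{f}.npz')
def rot(a):
    a=np.array(a,float); return a if a.shape==(3,3) else R.from_quat(np.r_[a[1:],a[0]]).as_matrix()
def px2w(f,u,v,z):
    d=load(f); r=np.linalg.inv(d['K'])@[u,v,1]; r=rot(d['a'])@(r*[1,-1,-1]); e=d['e']; return e+r*(z-e[2])/r[2]
def w2px(f,p):
    d=load(f); c=rot(d['a']).T@(np.array(p)-d['e'])*[1,-1,-1]; q=d['K']@c; return q[:2]/q[2]
E
python3 - <<'E'
from h import *
for n in ('scene','top'):
    d=save(n,n+'0'); print(d.keys(),d['eye'],d['attitude'],d['intrinsics'])
a=cv2.imread('pics/scene0.png');b=cv2.imread('pics/top0.png')
cv2.imwrite('pics/both.png',cv2.resize(np.vstack([a,b]),(400,600)))
o=env.get_obs();print(o['position'],o['eef_rot'],o['opening'],o['force'])
E
```

```text
dict_keys(['img', 'intrinsics', 'eye', 'attitude']) [-123.45845833  374.83653239  953.87368027] [-0.46909363 -0.17145463  0.30362669  0.81139714] [[460.56761947   0.         251.82898703]
 [  0.         460.56761947 190.56265397]
 [  0.           0.           1.        ]]
dict_keys(['img', 'intrinsics', 'eye', 'attitude']) [ 3.80771620e+02 -5.02942099e-02  1.06194055e+03] [-0.69738938 -0.05321815  0.065681    0.71168946] [[355.69789759   0.         255.1898572 ]
 [  0.         355.69789759 197.56667864]
 [  0.           0.           1.        ]]
[ 193.62958335 -619.73235866  213.23443556] [-1.15101256e-03  9.88555396e-01  1.50853820e-01 -1.70726458e-04] 85.31791761291578 [ 0.43308034 -0.47345352  0.59775404]
```

View pics/top0.png

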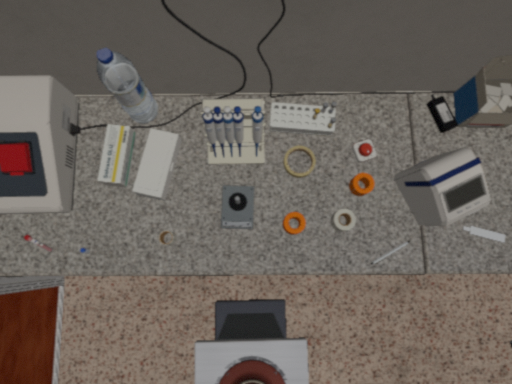

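View pics/scene0.png

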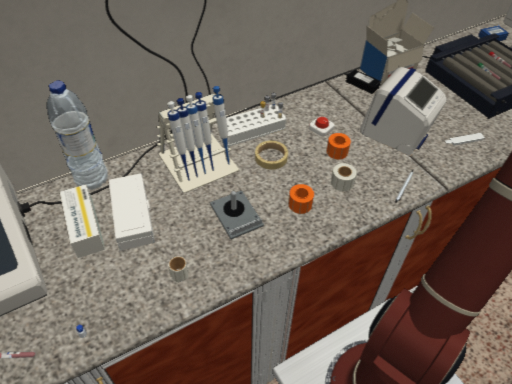

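The top view shows:
- a thick white roll at (345,220)
- a thin roll at (166,238)
- the stand at (238,203)
- the tape at (300,161)
- orange look-alikes at (294,223) and (362,184)

The thick white roll fits roll_full. I'll confirm it in a crop and locate it.

Run:
```python
from h import *
b=cv2.imread('pics/top0.png')[150:260,210:400]; a=cv2.imread('pics/scene0.png')[125:275,160:370]
b=cv2.resize(b,(760,440),interpolation=3)[:, :]
a=cv2.resize(a,None,fx=2,fy=2,interpolation=3)
c=np.zeros((600,800,3),np.uint8); 
b=cv2.resize(b,(519,300),interpolation=3); c[:300,:519]=b; c[300:600,:420]=a
cv2.imwrite('pics/crop1.png',c)
for n,u,v,z in [('roll',345,220,50),('used',166,238,50),('foot',238,203,14),('tape',300,161,25),('or1',294,223,50),('or2',362,184,50)]: print(n,px2w('top0',u,v,z).round())
for n,u,v,z in [('roll',344,171,50),('used',178,262,50),('tip',234,195,76),('foot',234,210,14),('tape',271,153,25),('or1',301,191,50)]: print(n,px2w('scene0',u,v,z).round())
print(w2px('top0',[193,-620,213]))
o=env.get_obs();q=rot(o['eef_rot']);print(q.round(3))
```

```text
roll [ 482. -276.   50.]
used [442. 234.  50.]
foot [543.  31.  14.]
tape [ 666. -158.   25.]
or1 [ 477. -129.   50.]
or2 [ 587. -332.   50.]
roll [ 486. -272.   50.]
used [446. 233.  50.]
tip [539.  36.  76.]
foot [541.  36.  14.]
tape [ 664. -152.   25.]
or1 [ 484. -131.   50.]
[520.80190754 335.04019565]
[[ 0.954  0.298 -0.001]
 [ 0.298 -0.954  0.002]
 [ 0.    -0.002 -1.   ]]
```

View pics/crop1.png

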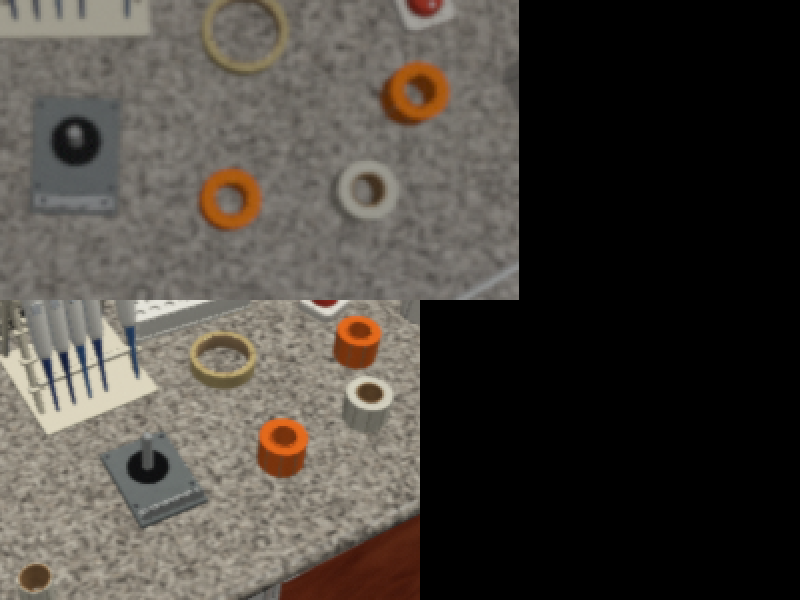

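Confirmed: the white thick roll is at about (484,-274) and the seat at about (542,33). I'll approach above the roll and square the tool up.

```bash
python3 -m creep '[[85,[25,-16,0],0],[85,[50,-32,0],0],[85,[50,-32,0],0],[85,[50,-32,0],0],[85,[50,-32,0],0],[85,[50,-32,0],0],[85,[50,-32,0],0],[85,[25,-16,0],0],[85,[0,0,0],8.6],[85,[0,0,0],8.7],[85,[0,0,0],0]]' 30
python3 - <<'E'
from h import *
save('wrist','w1');o=env.get_obs();print(o['position'],rot(o['eef_rot']).round(3),env.tips_ahead)
print(w2px('w1',[484,-274,50]))
E
```

```text
t: 1.48
position: [460.9, -301.9, 213.9]
eef_rot: [-0.0, 1.0, 0.001, -0.001]
force: [-0.4, 0.2, -0.3]
opening: 85.2
gripper_force: 0.0
[ 460.89294551 -301.96555449  213.9822728 ] [[ 1.     0.004 -0.001]
 [ 0.004 -1.     0.   ]
 [-0.001 -0.    -1.   ]] 17.0
[235.53123993 149.30628336]
```

View pics/w1.png

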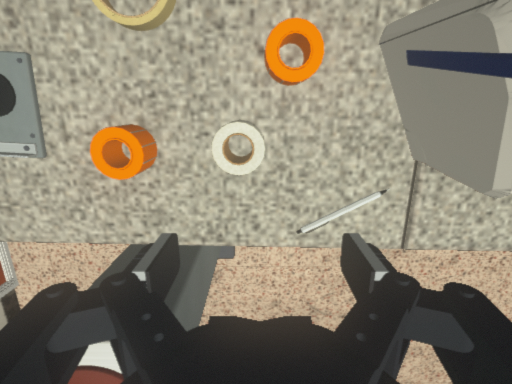

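The wrist view shows the white roll's top ring centred at (239,148), with the pads below it and open. I'll fit the ring by colour for a finer value.

Run:
```python
from h import *
im=cv2.imread('pics/w1.png'); c=im[110:190,200:280]
m=(c.min(2)>200).astype(np.uint8); n,l,s,ce=cv2.connectedComponentsWithStats(m); k=1+s[1:,4].argmax()
cs=cv2.findContours((l==k).astype(np.uint8),0,1)[0]; h=cv2.convexHull(max(cs,key=len)); e=cv2.minEnclosingCircle(h); print(s[k],e)
u,v=e[0][0]+200,e[0][1]+110; p=px2w('w1',u,v,50); q=px2w('w1',u+e[1],v,50); print(p,np.linalg.norm(q-p))
print(p-env.get_obs()['position'])
```

```text
[  13   13   51   51 1028] ((38.16452407836914, 37.99742889404297), 25.93964195251465)
[ 485.54981758 -277.12639137   50.        ] 30.46995174779511
[  24.65687208   24.83916312 -163.9822728 ]
```

```bash
python3 -m creep '[[85,[24,-25,0],0],[85,[0,0,40],0],[85,[0,0,50],0],[85,[0,0,40],0],[85,[0,0,25],0],[85,[0,0,18],0],[85,[0,0,12],0],[85,[0,0,0],0]]'; python3 -m creep '[[70,[0,0,0],0],[60,[0,0,0],0],[55,[0,0,0],0],[55,[0,0,0],0],[55,[0,0,0],0],[55,[0,0,0],0]]' 30
```

```text
t: 2.52
position: [484.6, -277.0, 28.6]
eef_rot: [-0.001, 1.0, 0.001, -0.001]
force: [0.4, -0.9, -0.5]
opening: 84.9
gripper_force: 0.0
t: 3.28
position: [485.1, -277.2, 29.3]
eef_rot: [-0.0, 1.0, 0.0, 0.0]
force: [0.0, 0.1, -0.5]
opening: 55.1
gripper_force: 0.0
```

The fingers reached 55 mm with no grip force, so the 64 mm roll isn't between them. I'll look.

Run:
```python
from h import *
save('wrist','w2');save('scene','s2')
a=cv2.imread('pics/w2.png');b=cv2.imread('pics/s2.png')[120:260,250:437]
print(w2px('s2',[485,-277,50]),w2px('w2',[485,-277,50]))
cv2.imwrite('pics/c2.png',np.hstack([cv2.resize(a,(400,300)),cv2.resize(b,(400,300),interpolation=3)]))
```

```text
[345.63882108 170.60618988] [258.2285651  240.41172176]
```

View pics/c2.png

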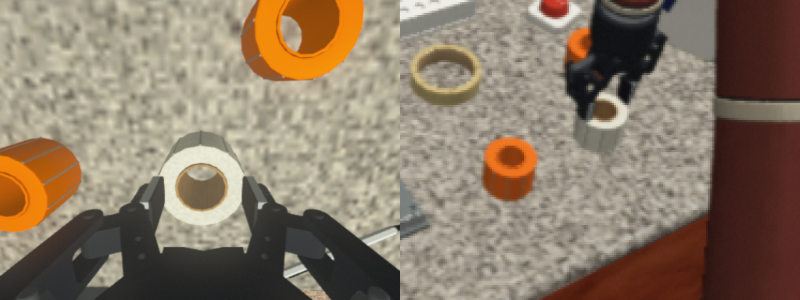

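Run:
```python
from h import *
o=env.get_obs();print(o['opening'],o['gripper_force'],o['position'])
a=cv2.imread('pics/w2.png')[150:350,120:400]
cv2.imwrite('pics/c3.png',cv2.resize(a,(784,560),interpolation=3))
for s in (-1,1):
  for z in (50,30): print(s,z,w2px('w2',[485,-277+32*s,z]),w2px('w2',[474,-277+32*s,z]))
```

```text
54.989609320451606 0.0 [ 485.09409027 -277.15957095   29.3176362 ]
-1 50 [315.63178792 240.46429437] [314.5066474  257.98176273]
-1 30 [309.41197081 225.60961485] [308.51887677 241.47660013]
1 50 [200.81093055 240.35913595] [201.9504011  257.88298981]
1 30 [207.34557755 225.51282373] [208.24585438 241.38498868]
```

View pics/c3.png

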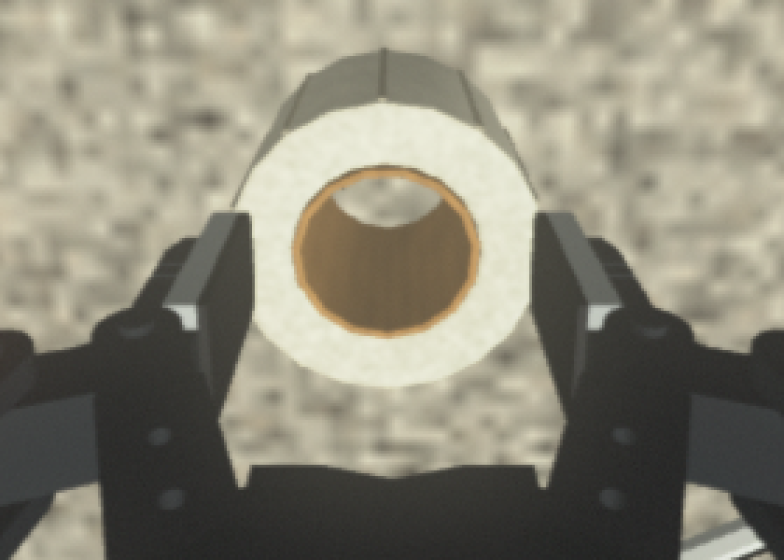

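The pads straddle the roll at the right height and centred on its axis; they simply seem not to have met firm contact yet. I'll close further.

```bash
python3 -m creep '[[50,[0,0,0],0],[50,[0,0,0],0],[50,[0,0,0],0]]' 30;python3 -m creep '[[30,[0,0,0],0],[30,[0,0,0],0],[30,[0,0,0],0],[30,[0,0,0],0]]' 30
```

```text
t: 3.75
position: [485.1, -277.2, 29.3]
eef_rot: [-0.0, 1.0, 0.0, 0.0]
force: [-0.5, 0.2, 0.4]
opening: 49.9
gripper_force: 0.0
t: 4.25
position: [485.9, -276.1, 31.3]
eef_rot: [-0.001, 1.0, 0.001, 0.001]
force: [-1.6, 4.0, 13.1]
opening: 34.1
gripper_force: 29.3
```

Run:
```python
from h import *
save('wrist','w4');save('scene','s4')
a=cv2.imread('pics/w4.png')[130:350,110:404];b=cv2.imread('pics/s4.png')[120:230,290:437]
cv2.imwrite('pics/c4.png',np.hstack([cv2.resize(a,(400,300),interpolation=3),cv2.resize(b,(400,300),interpolation=3)]))
o=env.get_obs();print(o['opening'],o['gripper_force'],o['position'],o['force'])
```

```text
34.41397425181468 29.285455353892758 [ 485.84958441 -276.07052547   31.32573799] [-1.49657806  2.52532664 13.21669497]
```

View pics/c4.png

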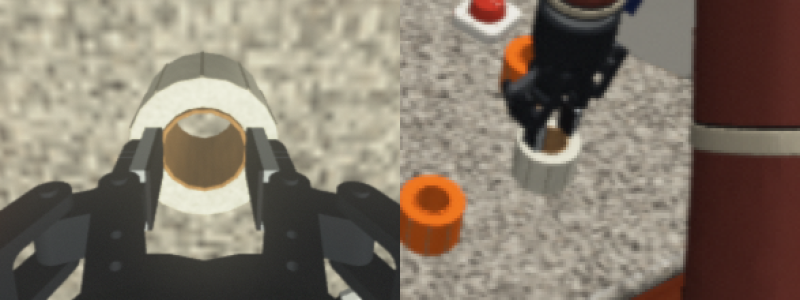

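The pads show over the white rim, and there's 13 N upward: either the tips sit on the rim or the heights are off. I'll open and check the tips against the camera geometry.

```bash
python3 -m creep '[[50,[0,0,0],0],[70,[0,0,0],0],[85,[0,0,0],0],[85,[0,0,0],0],[85,[0,0,0],0]]' 30
python3 - <<'E'
from h import *
save('wrist','w5');save('scene','s5')
a=cv2.imread('pics/w5.png')[130:350,110:404];b=cv2.imread('pics/s5.png')[120:230,290:437]
cv2.imwrite('pics/c5.png',np.hstack([cv2.resize(a,(400,300),interpolation=3),cv2.resize(b,(400,300),interpolation=3)]))
o=env.get_obs();p=o['position'];print(o['opening'],p,o['force'],load('w5')['e']-p, load('w1')['e']-[460.9,-302,214])
for z in (12,30,50,70):
  print(z,[((w2px('w5',[p[0],p[1]+s*43,z])-[110,130])*400/294).round() for s in (1,-1)],[((w2px('s5',[p[0],p[1]+s*43,z])-[290,120])*400/147+[400,0]).round() for s in (1,-1)])
E
```

```text
t: 4.97
position: [485.0, -277.2, 29.1]
eef_rot: [-0.0, 1.0, 0.0, -0.0]
force: [0.3, 0.7, 0.3]
opening: 85.0
gripper_force: 0.0
84.77025185282594 [ 485.08010342 -277.19494339   29.25081866] [0.14617774 0.45057736 0.07110218] [ 71.40105099  -0.56354355 159.67146542] [ 71.60555614  -0.2877067  159.61559805]
12 [array([117., 115.]), array([287., 115.])] [array([511., 179.]), array([579., 148.])]
30 [array([109., 130.]), array([296., 130.])] [array([514., 167.]), array([582., 136.])]
50 [array([ 97., 150.]), array([307., 150.])] [array([517., 153.]), array([586., 122.])]
70 [array([ 82., 176.]), array([322., 176.])] [array([519., 139.]), array([589., 108.])]
```

View pics/c5.png

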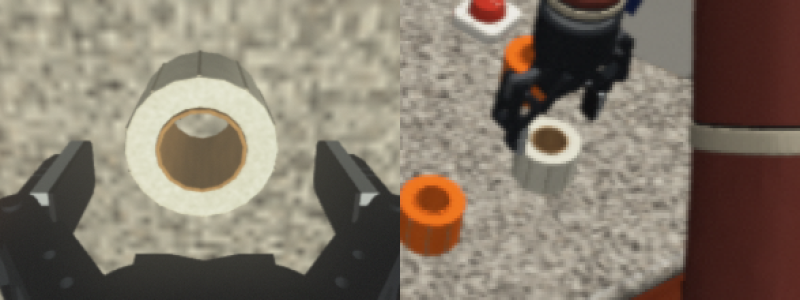

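The tips are farther apart in the image (1.93 px/mm) than the roll's top (1.72). Both the wrist and scene views put the open tips at z≈60, about 35 mm higher than the stated tool geometry gives. So the pads were above the roll. I'll go down in small steps, watching the force.

```bash
python3 -m creep '[[85,[0,0,6],0],[85,[0,0,6],0],[85,[0,0,6],0],[85,[0,0,6],0],[85,[0,0,0],0]]' 30; python3 -m creep '[[85,[0,0,4],0],[85,[0,0,4],0],[85,[0,0,0],0]]' 30
python3 - <<'E'
from h import *
save('wrist','w6');save('scene','s6')
a=cv2.imread('pics/w6.png')[130:350,110:404];b=cv2.imread('pics/s6.png')[120:230,290:437]
cv2.imwrite('pics/c6.png',np.hstack([cv2.resize(a,(400,300),interpolation=3),cv2.resize(b,(400,300),interpolation=3)]))
p=env.get_obs()['position']
for z in (12,30,50):
  print(z,[((w2px('s6',[p[0],p[1]+s*43,z])-[290,120])*400/147+[400,0]).round() for s in (1,-1)])
E
```

```text
t: 5.7
position: [484.7, -276.9, 4.6]
eef_rot: [-0.0, 1.0, 0.0, -0.001]
force: [0.4, 0.0, 0.1]
opening: 85.2
gripper_force: 0.0
t: 6.08
position: [484.9, -277.0, -3.0]
eef_rot: [-0.0, 1.0, 0.0, -0.0]
force: [0.6, 0.2, -0.0]
opening: 85.0
gripper_force: 0.0
12 [array([511., 179.]), array([579., 148.])]
30 [array([514., 167.]), array([582., 136.])]
50 [array([517., 153.]), array([586., 122.])]
```

View pics/c6.png

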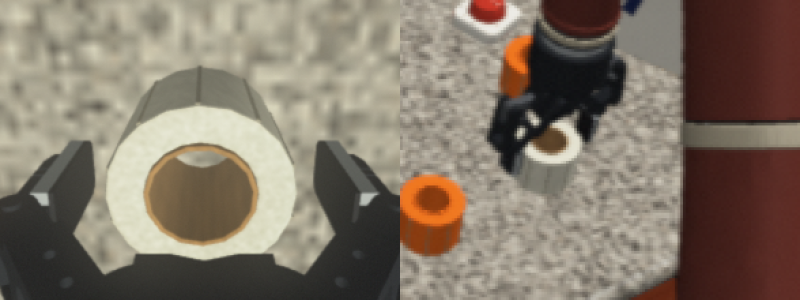

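With the reading at -3 there's still no contact. The left tip at (509,167) in the crop corresponds to z≈30, so the z offset is confirmed. I'll go 12 mm lower and close.

```bash
python3 -m creep '[[85,[0,0,4],0],[85,[0,0,4],0],[85,[0,0,4],0],[85,[0,0,0],0]]' 30; python3 -m creep '[[70,[0,0,0],0],[62,[0,0,0],0],[55,[0,0,0],0],[55,[0,0,0],0],[55,[0,0,0],0]]' 30
```

```text
t: 6.68
position: [484.8, -277.0, -15.1]
eef_rot: [-0.0, 1.0, 0.0, -0.0]
force: [1.5, -0.5, -0.5]
opening: 85.1
gripper_force: 0.0
t: 7.3
position: [485.2, -277.0, -14.3]
eef_rot: [-0.0, 1.0, 0.0, 0.0]
force: [-1.0, 1.0, 5.3]
opening: 64.6
gripper_force: 33.4
```

Gripped at 64.6 mm with 33 N. I'll lift, and refine the seat from the first pictures using the black foot blob.

```bash
python3 -m creep '[[55,[0,0,-6],0],[55,[0,0,-14],0],[55,[0,0,-25],0],[55,[0,0,-30],0],[55,[0,0,-25],0],[55,[0,0,-5],0],[55,[0,0,0],0]]' 35
python3 - <<'E'
from h import *
for f,u,v in (('top0',238,202),('scene0',234,209)):
    g=cv2.imread(f'pics/{f}.png').max(2); r=18; c=g[v-r:v+r,u-r:u+r]
    for th in (45,60):
        m=(c<th).astype(np.uint8); h=max(cv2.findContours(m,0,1)[0],key=len); h=cv2.convexHull(h)
        (x,y),ax,an=cv2.fitEllipse(h); p=px2w(f,x+u-r,y+v-r,14); print(f,th,(x+u-r,y+v-r),ax,p)
        print(w2px(f,p+[28,0,0])-w2px(f,p-[28,0,0]),w2px(f,p+[0,28,0])-w2px(f,p-[0,28,0]))
E
```

```text
t: 8.18
position: [484.9, -277.1, 90.3]
eef_rot: [-0.0, 1.0, 0.0, -0.0]
force: [0.1, -0.5, -1.8]
opening: 64.1
gripper_force: 39.0
top0 45 (237.29422569274902, 201.35140228271484) (16.79951286315918, 17.111831665039062) [548.26636502  33.06513258  14.        ]
[ -0.24818912 -18.54966377] [-18.79670808   0.35453536]
top0 60 (237.34453010559082, 201.34453010559082) (17.53357696533203, 17.950244903564453) [548.28424311  32.91502648  14.        ]
[ -0.24863237 -18.54950011] [-18.79655262   0.3545264 ]
scene0 45 (233.4383888244629, 208.1427822113037) (16.123117446899414, 19.968835830688477) [547.18358634  34.74585662  14.        ]
[-10.27331678 -14.56606575] [-18.85659919   8.33130658]
scene0 60 (233.41962051391602, 208.03358840942383) (16.943832397460938, 20.428340911865234) [547.52808425  34.613943    14.        ]
[-10.27079163 -14.56031871] [-18.85315918   8.32797018]
```

The lift holds. The seat is at (548,34), agreed by both cameras. Next I'll move over the spindle with the roll's underside at about 105 mm.

```bash
python3 -m creep '[[55,[5,-25,0],0],[55,[9,-45,0],0],[55,[10,-50,0],0],[55,[10,-50,0],0],[55,[10,-50,0],0],[55,[9,-46,0],0],[55,[6,-30,0],0],[55,[4,-15,0],0],[55,[0,0,0],0],[55,[0,0,0],0]]' 35
python3 - <<'E'
from h import *
save('wrist','w7');save('scene','s7');save('top','t7')
a=cv2.imread('pics/w7.png');b=cv2.imread('pics/s7.png')[100:260,130:343]
cv2.imwrite('pics/c7.png',np.hstack([cv2.resize(a,(400,300)),cv2.resize(b,(400,300),interpolation=3)]))
p=env.get_obs()['position']
for q in ([548,34,76],[548,34,14]): print(q,w2px('w7',q)*400/512,(w2px('s7',q)-[130,100])*400/213+[400,0])
for z in (105,155): q=[p[0],p[1],z];print(z,w2px('w7',q)*400/512,(w2px('s7',q)-[130,100])*400/213+[400,0])
E
```

```text
t: 9.43
position: [547.4, 31.4, 90.0]
eef_rot: [0.001, 1.0, -0.001, -0.001]
force: [0.7, -0.6, -0.7]
opening: 64.3
gripper_force: 39.1
[548, 34, 76] [199.08012965 168.42141736] [593.35349889 173.46546943]
[548, 34, 14] [199.89128579 147.806673  ] [594.44078072 202.47830228]
105 [201.34229001 183.82305033] [594.36040151 158.66286485]
155 [200.86923905 227.35720817] [593.43335379 132.48733144]
```

View pics/c7.png

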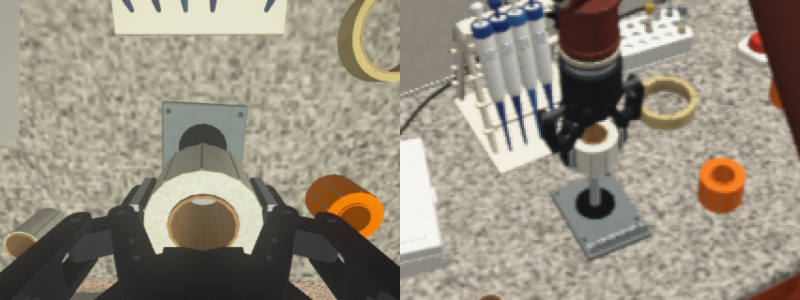

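The pipettes are clear. The roll (597,133) is right over the spindle and foot (596,202) in the scene crop, and in the wrist view the columns agree (203 and 203). I'll lower in stages, watching the force.

```bash
python3 -m creep '[[55,[0,0,8],0],[55,[0,0,10],0],[55,[0,0,6],0],[55,[0,0,4],0],[55,[0,0,4],0],[55,[0,0,4],0],[55,[0,0,4],0],[55,[0,0,0],0]]' 35
python3 - <<'E'
from h import *
d=save('scene','s8');w=save('wrist','w8')
p=env.get_obs()['position'];print(p)
hs=cv2.cvtColor(d['img'],cv2.COLOR_RGB2HSV)
z=p[2]+15+50; c=w2px('s8',[p[0],p[1],z]).round().astype(int);print(c)
u,v=c; s=hs[v-16:v+16,u-16:u+16]
m=((s[...,0]>5)&(s[...,0]<22)&(s[...,1]>90)).astype(np.uint8)
n,l,st,ce=cv2.connectedComponentsWithStats(m);k=1+st[1:,4].argmax();print(st[k],ce[k]+[u-16,v-16])
h=cv2.convexHull(np.argwhere(l==k)[:,::-1].astype(np.int32));e=cv2.fitEllipse(h);print(e)
print('bore',px2w('s8',e[0][0]+u-16,e[0][1]+v-16,z))
E
```

```text
t: 10.58
position: [547.6, 33.9, 50.0]
eef_rot: [0.0, 1.0, 0.0, -0.0]
force: [0.3, 0.2, -1.5]
opening: 64.3
gripper_force: 39.0
[547.89712453  33.86277343  50.40301858]
[233 182]
[  9  11  14  12 108] [232.60185185 182.78703704]
((15.448206901550293, 16.666654586791992), (10.530714988708496, 13.143221855163574), 70.56675720214844)
bore [545.88515513  35.48037242 115.40301858]
```

The underside is now below the spindle top with no side force, so the spindle is in the bore, centred within 3 mm. On down to just above the foot.

```bash
python3 -m creep '[[55,[0,0,5],0],[55,[0,0,7],0],[55,[0,0,8],0],[55,[0,0,8],0],[55,[0,0,7],0],[55,[0,0,5],0],[55,[0,0,3],0],[55,[0,0,2],0],[55,[0,0,0],0]]' 35; python3 -m creep '[[55,[0,0,1],0],[55,[0,0,1],0],[55,[0,0,1],0],[55,[0,0,0],0]]'; python3 -m creep '[[55,[0,0,1],0],[55,[0,0,1],0],[55,[0,0,0],0]]'
```

```text
t: 11.8
position: [547.8, 33.9, 5.3]
eef_rot: [-0.0, 1.0, 0.0, 0.0]
force: [0.2, 0.6, -1.3]
opening: 64.4
gripper_force: 39.1
t: 12.3
position: [547.7, 33.9, 2.3]
eef_rot: [-0.0, 1.0, 0.0, -0.0]
force: [0.2, 0.2, -2.1]
opening: 64.4
gripper_force: 39.1
t: 12.68
position: [547.7, 33.9, 0.2]
eef_rot: [-0.0, 1.0, 0.0, -0.0]
force: [0.6, -0.2, -2.9]
opening: 64.1
gripper_force: 39.1
```

```bash
python3 -m creep '[[55,[0,0,0.7],0],[55,[0,0,0],0]]'; python3 -m creep '[[55,[0,0,0.7],0],[55,[0,0,0],0]]'; python3 -m creep '[[55,[0,0,0.7],0],[55,[0,0,0],0]]' | sed -n '1,5p'
```

```text
t: 12.92
position: [547.9, 33.9, -0.2]
eef_rot: [-0.0, 1.0, 0.0, 0.0]
force: [0.2, 0.0, 0.4]
opening: 64.1
gripper_force: 39.1
t: 13.18
position: [547.9, 33.9, -0.2]
eef_rot: [-0.0, 1.0, 0.0, 0.0]
force: [-1.5, 0.2, 5.9]
opening: 64.3
gripper_force: 39.5
t: 13.42
position: [547.9, 33.9, -0.3]
eef_rot: [-0.0, 1.0, 0.0, 0.0]
force: [-3.0, 0.0, 10.2]
opening: 64.1
```

Contact at the expected height, -0.3. I'll ease off the press, open gradually, and rise straight up.

```bash
python3 -m creep '[[55,[0,0,-0.8],0],[64,[0,0,0],0],[68,[0,0,0],0],[74,[0,0,0],0],[85,[0,0,0],0],[85,[0,0,0],0],[85,[0,0,0],0]]' 20; python3 -m creep '[[85,[0,0,-5],0],[85,[0,0,-15],0],[85,[0,0,-30],0],[85,[0,0,-40],0],[85,[0,0,-40],0],[85,[0,0,-40],0],[85,[0,0,-10],0],[85,[0,0,0],0]]'
python3 - <<'E'
from h import *
d=save('wrist','w9'); im=d['img']; hs=cv2.cvtColor(im,cv2.COLOR_RGB2HSV)
c=w2px('w9',[547,34,64]);print(c)
u,v=c.round().astype(int);r=45;s=im[v-r:v+r,u-r:u+r]
m=(s.min(2)>170).astype(np.uint8);n,l,st,ce=cv2.connectedComponentsWithStats(m);k=1+st[1:,4].argmax()
h=cv2.convexHull(max(cv2.findContours((l==k).astype(np.uint8),0,1)[0],key=len));e=cv2.fitEllipse(h);print(st[k],e)
x,y=e[0];print('top centre',px2w('w9',x+u-r,y+v-r,64), 'diam mm',np.linalg.norm(px2w('w9',x+u-r+e[1][1]/2,y+v-r,64)-px2w('w9',x+u-r-e[1][1]/2,y+v-r,64)))
E
```

```text
t: 14.3
position: [547.8, 33.9, -1.0]
eef_rot: [-0.0, 1.0, 0.0, -0.0]
force: [-0.4, -0.1, -0.4]
opening: 85.2
gripper_force: 0.0
t: 15.3
position: [547.8, 33.9, 179.9]
eef_rot: [-0.0, 1.0, 0.0, 0.001]
force: [0.1, 0.1, -0.0]
opening: 84.6
gripper_force: 0.0
[258.94801524 179.71305528]
[  16   15   60   58 1656] ((45.872989654541016, 43.24784469604492), (57.7859992980957, 59.831790924072266), 86.25212860107422)
top centre [548.56359991  33.04577891  64.        ] diam mm 61.759228403354044
```

The roll stands upright at (548.6,33), with its top at the seated height. The gripper is clear and nothing else was touched.

```bash
python3 -c "
from cell import env
print(env.close_job())"
```

```text
the job is handed in; nothing more can be done
None
```

The full white label roll sits upright on the stand's spindle, flat on the foot, released, and the job is handed in; the used roll and tape were not touched, though the first grip attempt pressed the roll's rim with about 13 N because the fingertips sat roughly 35 mm higher than specified.

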